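# Open the push-and-turn bottle in the cold store's chemical kit

## Task

Swing the latch lever of the grey kit case free of its clear lid, open the lid so that it stands up, then press down the wide ribbed push-and-turn cap of the bottle inside, twist it anticlockwise to its stop while it is pressed, and lift it straight off. Finish while holding: keep the cap level in the gripper, still, about 10 cm above its own bottle, touching nothing else. Leave the lid standing open, and leave the other bottle, the jar and everything else on the table where they are.

Things in the scene. Friction and masses are not known exactly. Their poses are not given: they have to be found in the camera images.
- kit: Grey plastic case fixed to the table, 170 mm (its x) by 300 mm (y), 130 mm high without its lid, walls and floor 6 mm. Origin: centre of its underside. +x points away from the robot to the lid's hinge, z up. Two bottles stand in it side by side, about 75 mm either side of its middle along y (which is on which side varies), and a small jar.
- latch (a joint): Latch lever's turn about its vertical pivot, rad. 0: along the case's +x, 2 mm above the lid's front edge, blocking the lid. Grows as it swings anticlockwise seen from above, towards the case's +y; lid free from about 1.3, stop at 2.0. Starts at 0 to 0.3. Stiff (0.06 N m), stays where it is left.
- latch_pivot (a point): The latch lever's pivot: on the bracket at the case's front, at case x -110, y +75 mm, at the underside of the lever (case z 140.5 mm). The lever is a flat steel bar 16 mm wide and 6 mm thick that reaches 63 mm from the pivot.
- latch_knob (a point): Middle of the round upright dark steel knob on the lever (16 mm diameter, from 6 to 36 mm above the lever's underside, this point 21 mm above it), 55 mm from the pivot.
- lid (a joint): Opening of the lid, rad. 0 closed, grows as the front edge rises, 1.57 upright, stop at 1.8. Stiff hinge (0.38 N m): it stays at any angle it is left at.
- lid_hinge (a point): Middle of the lid's hinge line at the case's far (+x) upper edge, 130.5 mm up; the hinge line runs along the case's y. The lid is a clear plate 170 x 300 x 8 mm with an 18 mm white frame, on top of the case when closed.
- lid_handle (a point): Centre of the lid's black spool handle: a round bar along the case's y, 34 mm long, 18 mm diameter, on a foot 14 x 20 mm. Lid closed: 140 mm in front of the hinge line, 32 mm above it (24 mm off the lid's upper face), in the middle of its width. Pinched by its flat ends it can turn between the fingers as the lid rises.
- bottle: White round bottle clamped to the case's floor (cannot turn or lift), 68 mm diameter, shoulder 50 to 66 mm up, neck with three bayonet ramps 40 mm over all, neck top 101 mm up, a sprung grey plug stands 9 mm proud of it. Origin: centre of its underside, 6 mm above the case's underside; z up; x: the cap's locked direction.
- cap: White ribbed push-and-turn cap, 48 mm diameter, 34 mm high, hollow, about 30 g. Origin: centre of its lower rim, on the axis; z up. Locked, its origin is 80 mm above the bottle's origin (its top 10 mm below the case's rim and the closed lid) and its x lies along the bottle's x. It turns only anticlockwise seen from above, and only while pressed down; it does not come off unturned.
- cap_top (a point): Centre of the cap's flat top. A spring holds the cap up: press it down more than 4 mm (bottoms at 9 mm; about 5 N at first, 9 N at 4 mm, 13 N at 9 mm) and, kept down, turn it anticlockwise seen from above to a hard stop at about 1.1 rad (62 degrees); from 0.95 rad on it lifts straight up, clear of the neck after 30 mm.
- slim_bottle: The other white bottle in the case, loose, 54 mm in diameter, 112 mm high, with a narrow smooth cap. Origin: centre of its underside. To be left alone.
- tablet_jar: Small loose white jar in the case between the bottles, near its far wall, 36 mm in diameter, 50 mm high. Origin: centre of its underside. To be left alone.
- food_can: Loose can on the table, 74 mm in diameter, 85 mm high, origin at its underside. To be left alone.
- food_tub: Loose clear food tub with a white lid, 126 x 96 x 75 mm, origin at its underside. To be left alone.
- small_carton: Loose cardboard carton 110 x 80 x 70 mm, origin at its underside. To be left alone.
- steel_cup: Loose steel cup, 72 mm in diameter, 60 mm high, origin at its underside. To be left alone.
- probe_thermometer: Loose probe thermometer lying flat, white body 70 x 35 x 16 mm, steel probe along its +x, origin at its underside. To be left alone.

How it is judged:
By the outcome, as a careful person would: the job done as asked, in the order asked, and still so for the second after the job is handed in, while the arm keeps its last pose, push and grip.
It also fails if it takes over 58 s, if anything falls off the work surface, if the arm or the gripper's body presses on something with over 40 N, if the wrist force passes 120 N, or if a joint passes its speed limit or range.

## Robot

A 6-joint arm with a two-finger parallel gripper is mounted at the origin on the work surface. World frame = base frame: x ahead of the robot, y to its left, z up, the work surface at z = 0. Lengths are in m, angles in rad, forces in N, time in s.
With the tool pointing down it reaches from about 0.325 to 0.775 m from the base axis. Payload 5.5 kg.
Tool frame: the origin (TCP) lies on the centre line of the jaws, within the pads' length; the fingertips stand 8 mm ahead of it and the grasp point (between the pads) lies 11 mm behind it; z points along the fingers, y is the direction in which the jaws open and shut (so a half turn about z gives the same grasp; the last joint's range is limited). The gripper opens to 85 mm and grips with 20 to 120 N. Pads are 22 mm wide; open, the fingers measure 114 mm over their backs; the gripper's body (76 mm by 85 mm) begins 54 mm behind the grasp point. The pads swing forward as they close: fully open they stand 13 mm farther back than shut.
Start: joints at [1.045, 0.091, 1.231, -0, 1.82, -0.057], TCP at [0.271, 0.535, 0.239] pointing down, gripper open.
Joint ranges: [-2.87, 2.87], [-0.86, 2.18], [0.17, 2.46], [-1.51, 4.65], [0.06, 2.69], [-2.65, 2.65]. Speed limits (rad/s): [2.57, 2.57, 3.01, 3.14, 3.14, 3.14].

## Interface

Orientations are given as a unit quaternion [w, x, y, z].
In Python, from plant import sensors, eyes, ctrl gives the robot as it stands.
- The arm moves only by the tool apply_moves, never from a script. Its argument "motion" is a list of rows, each an object of numbers: "x", "y", "z": the shift along the world's x, y, z in units of 30 mm (1.0 is 30 mm); "yaw": the turn about the world's z in units of 8 degrees (1.0 is 8 degrees). In form: [{"x": .., "y": .., "z": .., "yaw": ..}, ...]. A call has 1 to 10 rows; each row shifts and turns the pose as measured when the row begins; what a row does not reach is not made up. A row lasts 1/8 s, in which the tool goes at most 62.5 mm and 10.7 degrees, less where a joint would pass 70% of its speed; a pose out of reach is approached as far as the arm can. A call is refused whole if a number of a shift passes 1 or a number of a turn 1, either way. A call with a gripper value outside its range is refused whole. "gripper" is the opening in per cent of the stroke, from 0 (shut) to 100 (fully open), set as the call begins (left out, the last holds). The fingers move at their own pace and stop on an object; the grip force is fixed at half the most. Time passes only in rows, so rows that do not move let the fingers close. It gives the time, the measured TCP pose, the force and the opening at its end, in the units of the state.
- sensors.get_state(): the state, without advancing time (a new reading comes with each control period).
- eyes.read_camera(name): name is "scene" or "top" or "wrist"; returns a dict with "frame" (400x640x3 uint8, red, green, blue), "vertical_fov" (degrees; the focal length in pixels is half the picture's height over the tangent of half this angle, whatever the lens; pixels are square), "cx", "cy" (the principal point, pixels), "R" (3x3) and "t" (3): a world point X has camera coordinates R X + t. Camera axes: x right, y down, z forward; pixel columns grow to the right and rows downward; lengths in m; the calibration is good to about 2 mm. A picture is of the moment at which its call begins. There is no depth.
- ctrl.hand_in(): hands the job in, once; it reports no verdict.
The state is a dict: "time_s": time; "joints": joint angles; "joint_vel": joint speeds; "joint_torque": joint torques, N m; "ee_pos": TCP position; "ee_rot": TCP orientation; "ft_force": force on the tool from outside, world axes, zero at the start; "torque": the same for the moment, N m; "opening": finger opening in m.
Only numpy, scipy, OpenCV 4.12 (cv2) and the standard library are available. Lean on these libraries where they do the work, as an engineer would, in place of code of your own. Each camera call takes 0.05 s, during which the arm holds its last target. There are 200 camera calls.

## Working session

There is one attempt and no reset: what is moved stays moved. The work goes in short steps, Python scripts to look and compute and a tool call to move; the robot and the scene stay as the last step left them, time stands still between calls to the robot, and variables do not carry over. Pictures are saved under pics/ and viewed, about 8 in all and at most 12, crops included, and the job is handed in when it is done.

Besides the shell and the picture viewer there is one more tool, called after ">>>" by a JSON object that holds its "method" and its "body". apply_moves: Moves the arm, as the interface text tells. Its arguments: {"type":"object","properties":{"motion":{"type":"array"},"gripper":{"type":"number"}},"required":["motion"]}

```bash
mkdir -p pics; cat > h.py <<'E'
import numpy as np, cv2
from plant import sensors, eyes, ctrl
def snap(n,f):
    c=eyes.read_camera(n); c={k:(np.array(v) if k in('frame','R','t') else v) for k,v in c.items()}
    cv2.imwrite('pics/%s.png'%f,cv2.cvtColor(c['frame'],cv2.COLOR_RGB2BGR)); 
    c['f']=200/np.tan(np.radians(c['vertical_fov'])/2)
    np.savez('pics/%s.npz'%f,R=c['R'],t=c['t'],f=c['f'],cx=c['cx'],cy=c['cy']); return c
def load(f): return dict(np.load('pics/%s.npz'%f))
def atz(c,u,v,z):
    d=c['R'].T@np.array([(u-c['cx'])/c['f'],(v-c['cy'])/c['f'],1]); o=-c['R'].T@c['t']
    return o+d*(z-o[2])/d[2]
def proj(c,X):
    p=c['R']@np.array(X)+c['t']; return c['cx']+c['f']*p[0]/p[2], c['cy']+c['f']*p[1]/p[2]
def st():
    s=sensors.get_state(); print({k:np.round(s[k],3).tolist() for k in ('time_s','joints','ee_pos','ee_rot','ft_force','torque','opening')})
E
python3 - <<'E'
from h import *
for n in('top','scene'):
    c=snap(n,n+'1'); print(n,c['f'],c['cx'],c['cy'],-c['R'].T@c['t'])
st()
E
```

```text
top 482.15159679529665 311.6814824714561 197.78794536357628 [0.37376962 0.02713033 1.44881279]
scene 491.64781670092526 318.2746964455618 198.18461133764134 [1.12774356 0.02046214 1.37013977]
{'time_s': 0.1, 'joints': [1.045, 0.092, 1.232, 0.0, 1.82, -0.057], 'ee_pos': [0.271, 0.535, 0.238], 'ee_rot': [-0.0, 0.232, 0.973, -0.001], 'ft_force': [0.252, -0.418, -0.165], 'torque': [0.018, -0.004, -0.004], 'opening': 0.085}
```

View pics/top1.png

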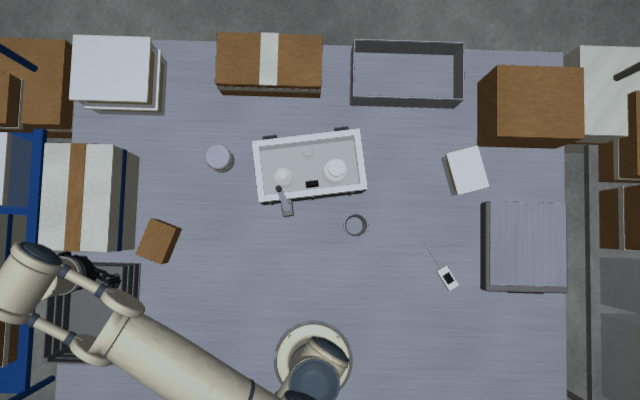

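View pics/scene1.png

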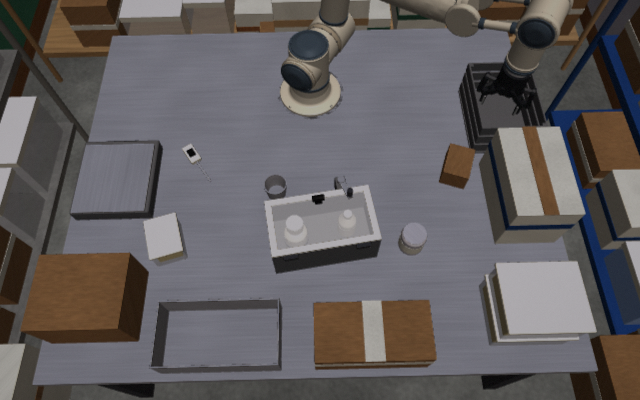

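The case is at top-image (253–367, 129–204). The wide cap is at (337,168), on the case's −y side, the latch knob at about (279,188) and the black handle at (312,183). The steel cup (355,225) is close to the front. I'll zoom in.

```bash
python3 - <<'E'
import cv2
a=cv2.imread('pics/top1.png')[115:245,230:390]
cv2.imwrite('pics/crop1.png',cv2.resize(a,None,fx=5,fy=4.6 and 5,interpolation=cv2.INTER_CUBIC)[:600])
E
```

```text
(no output)
```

View pics/crop1.png

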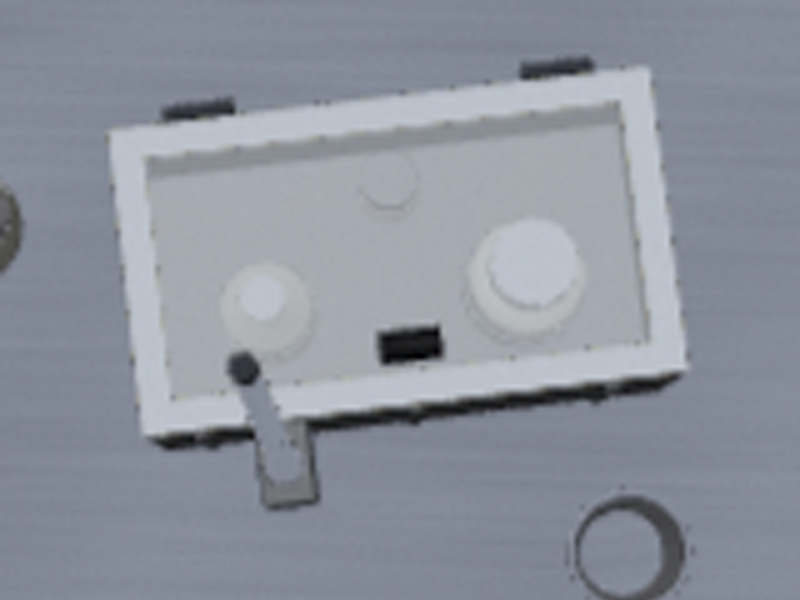

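Crop (÷5, offset 230,115): lid corners at (108,130), (650,68), (688,370) and (145,436). The cap's centre is at (535,262), the knob's at (243,368) and the handle's at (410,344).

```bash
cat >> h.py <<'E'
def case(P): # best fit frame from corners (far-left, far-right, near-right, near-left), lid plate
    L=np.array([[.085,.15],[.085,-.15],[-.085,-.15],[-.085,.15]]); P=np.array(P)[:,:2]
    a,b=L-L.mean(0),P-P.mean(0)
    th=np.arctan2((a[:,0]*b[:,1]-a[:,1]*b[:,0]).sum(),(a*b).sum()); return P.mean(0),th
E
python3 - <<'E'
from h import *
c=load('top1'); p=lambda u,v,z:atz(c,230+u/5,115+v/5,z)
P=[p(*q,.1385) for q in[(108,130),(650,68),(688,370),(145,436)]]
o,th=case(P); print(o,th,np.degrees(th)); 
R=np.array([[np.cos(th),-np.sin(th)],[np.sin(th),np.cos(th)]])
loc=lambda X:R.T@(X[:2]-o)
print('sizes',[np.linalg.norm(P[i]-P[i-1]) for i in range(4)])
for n,q in dict(cap=(535,262,.120),knob=(243,366,.1765),handle=(410,344,.1625+.009),slim=(263,297,.118),cup=(630,550,.06),can=(0,220,.085)).items(): print(n,p(*q),loc(p(*q)))
for n,l in dict(pivot=(-.11,.075),bot=(0,-.075),hand=(-.055,0)).items(): print(n,o+R@np.array(l))
E
```

```text
[0.55899319 0.02627381] 0.14888534485005228 8.530501891257822
sizes [np.float64(0.16971742404125614), np.float64(0.3001852989867153), np.float64(0.1682569729519279), np.float64(0.29827954671836693)]
cap [ 0.55731007 -0.04988331  0.12      ] [-0.01296134 -0.07506493]
knob [0.48941306 0.10666873 0.1765    ] [-0.05688491  0.08982674]
handle [0.5042454  0.01855931 0.1715    ] [-0.05528646  0.0004919 ]
slim [0.53349954 0.10052881 0.118     ] [-0.01419694  0.07721514]
cup [ 0.40026713 -0.11221804  0.06      ] [-0.1775134  -0.11341495]
can [0.57711303 0.2534969  0.085     ] [0.05162472 0.22202151]
pivot [0.43908493 0.08412714]
bot [ 0.57011839 -0.04789646]
hand [0.50460166 0.01811534]
```

Sizes check: the lid measures 0.300 x 0.169 m, and both cap and handle sit where the drawing puts them. The case is at (0.559, 0.026) with yaw 8.5°, and the latch is at about 0.27 rad. I'll move to the knob with the jaws tangential.

>>> {"method": "apply_moves", "body": {"motion": [{"x": 0.45, "y": -0.9, "yaw": -1}, {"x": 0.45, "y": -0.9, "yaw": -1}, {"x": 0.45, "y": -0.9, "yaw": -1}, {"x": 0.45, "y": -0.9, "yaw": -1}, {"x": 0.45, "y": -0.9, "yaw": -1}, {"x": 0.45, "y": -0.9, "yaw": -1}, {"x": 0.45, "y": -0.9, "yaw": -1}, {"x": 0.45, "y": -0.9, "yaw": -1}, {"x": 0.45, "y": -0.9, "yaw": -1}, {"x": 0.45, "y": -0.9, "yaw": -1}], "gripper": 100}}

```text
schema error: expected keys x, y, z, yaw
```

All keys are needed in each row.

>>> {"method": "apply_moves", "body": {"motion": [{"x": 0.45, "y": -0.9, "z": 0, "yaw": -1}, {"x": 0.45, "y": -0.9, "z": 0, "yaw": -1}, {"x": 0.45, "y": -0.9, "z": 0, "yaw": -1}, {"x": 0.45, "y": -0.9, "z": 0, "yaw": -1}, {"x": 0.45, "y": -0.9, "z": 0, "yaw": -1}, {"x": 0.45, "y": -0.9, "z": 0, "yaw": -1}, {"x": 0.45, "y": -0.9, "z": 0, "yaw": -1}, {"x": 0.45, "y": -0.9, "z": 0, "yaw": -1}, {"x": 0.45, "y": -0.9, "z": 0, "yaw": -1}, {"x": 0.45, "y": -0.9, "z": 0, "yaw": -1}], "gripper": 100}}

```text
time_s: 1.35
ee_pos: [0.4068, 0.2567, 0.2315]
ee_rot: [-0.004, 0.815, 0.579, -0.005]
ft_force: [-0.3, 0.8, -0.7]
opening: 0.0856
```

>>> {"method": "apply_moves", "body": {"motion": [{"x": 0.46, "y": -0.83, "z": 0, "yaw": -1}, {"x": 0.46, "y": -0.83, "z": 0, "yaw": -1}, {"x": 0.46, "y": -0.83, "z": 0, "yaw": -1}, {"x": 0.46, "y": -0.83, "z": 0, "yaw": -1}, {"x": 0.46, "y": -0.83, "z": 0, "yaw": -1}, {"x": 0.46, "y": -0.83, "z": 0, "yaw": -0.9}, {"x": 0, "y": 0, "z": 0, "yaw": 0}]}}

```text
time_s: 2.22
ee_pos: [0.4911, 0.1001, 0.2278]
ee_rot: [-0.006, 0.982, 0.189, -0.006]
ft_force: [0.0, -0.3, -0.0]
opening: 0.0853
```

```bash
python3 - <<'E'
from h import *
snap('wrist','w1'); st()
c=load('w1')
for X in [(.4894,.1067,.1765),(.439,.084,.1465),(.504,.0185,.171)]: print(proj(c,X))
E
```

```text
{'time_s': 2.275, 'joints': [0.128, -0.167, 1.503, 0.012, 1.818, 1.319], 'ee_pos': [0.491, 0.101, 0.228], 'ee_rot': [-0.006, 0.982, 0.19, -0.006], 'ft_force': [0.118, -0.71, -0.701], 'torque': [0.05, -0.028, -0.049], 'opening': 0.085}
(np.float64(306.7959528974551), np.float64(219.75461113763146))
(np.float64(312.49639358213983), np.float64(277.3577963317785))
(np.float64(446.4514081752269), np.float64(246.39645274907767))
```

View pics/w1.png

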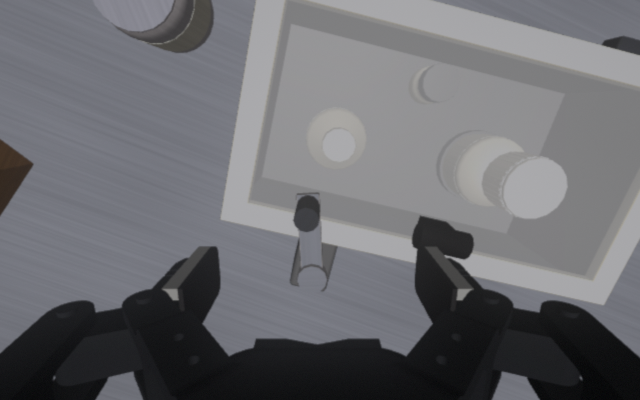

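The knob top at (307,217) and the handle at (443,238) match their projections. I'll descend around the knob.

>>> {"method": "apply_moves", "body": {"motion": [{"x": -0.03, "y": 0.1, "z": -0.5, "yaw": 0}, {"x": -0.03, "y": 0.1, "z": -0.5, "yaw": 0}, {"x": 0, "y": 0, "z": -0.5, "yaw": 0}, {"x": 0, "y": 0, "z": -0.5, "yaw": 0}, {"x": 0, "y": 0, "z": -0.2, "yaw": 0}], "gripper": 50}}

```text
time_s: 2.9
ee_pos: [0.4868, 0.1101, 0.1558]
ee_rot: [-0.006, 0.981, 0.194, -0.007]
ft_force: [-1.0, 0.2, -0.1]
opening: 0.0425
```

>>> {"method": "apply_moves", "body": {"motion": [{"x": 0, "y": 0, "z": 0, "yaw": 0}, {"x": 0, "y": 0, "z": 0, "yaw": 0}, {"x": 0, "y": 0, "z": 0, "yaw": 0}], "gripper": 26}}

```text
time_s: 3.28
ee_pos: [0.487, 0.1099, 0.1561]
ee_rot: [-0.006, 0.981, 0.193, -0.007]
ft_force: [0.7, 0.5, 0.1]
opening: 0.022
```

>>> {"method": "apply_moves", "body": {"motion": [{"x": -0.14, "y": 0.22, "z": 0.05, "yaw": 1}, {"x": -0.16, "y": 0.2, "z": 0.03, "yaw": 1}, {"x": -0.19, "y": 0.17, "z": 0, "yaw": 1}, {"x": -0.21, "y": 0.14, "z": 0, "yaw": 1}, {"x": -0.23, "y": 0.11, "z": 0, "yaw": 1}, {"x": -0.24, "y": 0.08, "z": 0, "yaw": 1}, {"x": -0.25, "y": 0.04, "z": 0, "yaw": 1}, {"x": -0.25, "y": 0.01, "z": 0, "yaw": 1}, {"x": -0.26, "y": -0.03, "z": 0, "yaw": 1}, {"x": -0.25, "y": -0.06, "z": 0, "yaw": 1}]}}

```text
time_s: 4.53
ee_pos: [0.4248, 0.1358, 0.1636]
ee_rot: [0.002, 0.611, 0.792, -0.002]
ft_force: [0.6, 0.6, -1.9]
opening: 0.0222
```

>>> {"method": "apply_moves", "body": {"motion": [{"x": 0, "y": 0, "z": 0, "yaw": 0}, {"x": 0, "y": 0, "z": 0.9, "yaw": 0}, {"x": 0, "y": 0, "z": 1, "yaw": 0}, {"x": 0.22, "y": -0.33, "z": 0.1, "yaw": -1}, {"x": 0.22, "y": -0.33, "z": 0, "yaw": -1}, {"x": 0.22, "y": -0.33, "z": 0, "yaw": -1}, {"x": 0.22, "y": -0.33, "z": 0, "yaw": -1}, {"x": 0.22, "y": -0.33, "z": 0, "yaw": -1}, {"x": 0.22, "y": -0.33, "z": 0, "yaw": -1}, {"x": 0.22, "y": -0.33, "z": 0, "yaw": -1}], "gripper": 60}}

```text
time_s: 5.78
ee_pos: [0.4754, 0.0653, 0.2304]
ee_rot: [0.003, 0.923, 0.384, 0.0]
ft_force: [-0.4, -1.0, 0.5]
opening: 0.0516
```

>>> {"method": "apply_moves", "body": {"motion": [{"x": 0.22, "y": -0.33, "z": 0, "yaw": -1}, {"x": 0.22, "y": -0.33, "z": 0, "yaw": -1}, {"x": 0.22, "y": -0.33, "z": 0, "yaw": -1}, {"x": 0.22, "y": -0.33, "z": 0, "yaw": -1}, {"x": 0.22, "y": -0.33, "z": 0, "yaw": -1}, {"x": 0, "y": 0, "z": 0, "yaw": 0}]}}

```text
time_s: 6.52
ee_pos: [0.512, 0.0134, 0.2321]
ee_rot: [0.004, 1.0, 0.023, 0.001]
ft_force: [0.1, 0.6, 0.3]
opening: 0.0511
```

```bash
python3 - <<'E'
from h import *
st(); c=snap('wrist','w2'); 
for X in [(.5046,.0181,.171),(.423,.137,.1765)]: print(proj(c,X))
E
```

```text
{'time_s': 6.525, 'joints': [-0.036, -0.148, 1.478, -0.007, 1.81, 1.488], 'ee_pos': [0.512, 0.013, 0.232], 'ee_rot': [0.004, 1.0, 0.023, 0.001], 'ft_force': [0.084, 0.585, 0.349], 'torque': [0.023, 0.002, -0.008], 'opening': 0.051}
(np.float64(307.8785556471057), np.float64(227.7324408713732))
(np.float64(127.46093594562151), np.float64(336.94376741990004))
```

View pics/w2.png

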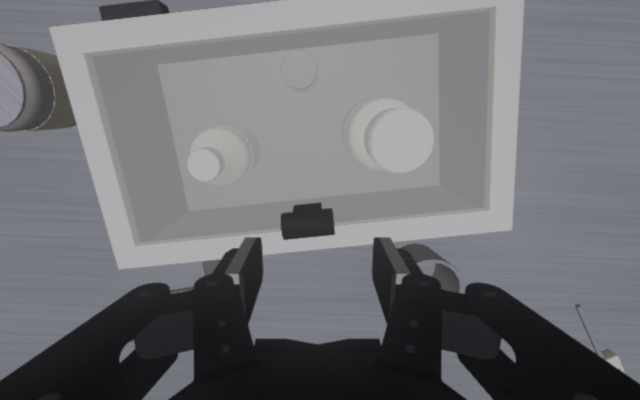

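The latch is clear of the lid, and the handle at (308,222) is where projected. I'll go down and pinch it.

>>> {"method": "apply_moves", "body": {"motion": [{"x": -0.12, "y": 0.08, "z": -0.5, "yaw": 0.37}, {"x": -0.12, "y": 0.08, "z": -0.5, "yaw": 0.37}, {"x": 0, "y": 0, "z": -0.6, "yaw": 0}, {"x": 0, "y": 0, "z": -0.6, "yaw": 0}, {"x": 0, "y": 0, "z": -0.45, "yaw": 0}, {"x": 0, "y": 0, "z": 0, "yaw": 0}]}}

```text
time_s: 7.32
ee_pos: [0.5042, 0.0202, 0.1495]
ee_rot: [0.003, 0.997, 0.079, 0.002]
ft_force: [-1.0, -0.0, 0.0]
opening: 0.0513
```

>>> {"method": "apply_moves", "body": {"motion": [{"x": 0, "y": 0, "z": 0, "yaw": 0}, {"x": 0, "y": 0, "z": 0, "yaw": 0}, {"x": 0, "y": 0, "z": 0, "yaw": 0}, {"x": 0, "y": 0, "z": 0, "yaw": 0}], "gripper": 0}}

```text
time_s: 7.82
ee_pos: [0.5047, 0.0188, 0.1507]
ee_rot: [0.004, 0.997, 0.078, 0.002]
ft_force: [-0.2, -0.6, -2.1]
opening: 0.033
```

```bash
python3 - <<'E'
from h import *
th=.149; r=lambda t:np.array([-.14*np.cos(t)+.032*np.sin(t), .14*np.sin(t)+.032*np.cos(t)])
T=np.arange(0,1.71,.1); P=np.array([r(t) for t in T]); d=np.diff(P,axis=0)/.03
for t,q in zip(T[1:],d): print(round(t,1),np.round([q[0]*np.cos(th),q[0]*np.sin(th),q[1]],2))
st()
E
```

```text
0.1 [0.13 0.02 0.46]
0.2 [0.17 0.03 0.45]
0.3 [0.22 0.03 0.43]
0.4 [0.26 0.04 0.4 ]
0.5 [0.3  0.04 0.37]
0.6 [0.33 0.05 0.34]
0.7 [0.36 0.05 0.31]
0.8 [0.39 0.06 0.27]
0.9 [0.42 0.06 0.23]
1.0 [0.44 0.07 0.18]
1.1 [0.45 0.07 0.14]
1.2 [0.46 0.07 0.09]
1.3 [0.47 0.07 0.05]
1.4 [ 0.47  0.07 -0.  ]
1.5 [ 0.47  0.07 -0.05]
1.6 [ 0.46  0.07 -0.1 ]
1.7 [ 0.45  0.07 -0.14]
{'time_s': 7.825, 'joints': [-0.025, -0.17, 1.641, -0.008, 1.665, 1.388], 'ee_pos': [0.505, 0.019, 0.151], 'ee_rot': [0.004, 0.997, 0.078, 0.002], 'ft_force': [-0.202, -0.617, -2.08], 'torque': [-0.187, 0.057, 0.055], 'opening': 0.033}
```

Gripped, with the opening at 33 mm against the 34 mm handle. I'll raise the lid along its arc.

>>> {"method": "apply_moves", "body": {"motion": [{"x": 0.13, "y": 0.02, "z": 0.46, "yaw": 0}, {"x": 0.17, "y": 0.03, "z": 0.45, "yaw": 0}, {"x": 0.22, "y": 0.03, "z": 0.43, "yaw": 0}, {"x": 0.26, "y": 0.04, "z": 0.4, "yaw": 0}, {"x": 0.3, "y": 0.04, "z": 0.37, "yaw": 0}, {"x": 0.33, "y": 0.05, "z": 0.34, "yaw": 0}, {"x": 0.36, "y": 0.05, "z": 0.31, "yaw": 0}, {"x": 0.39, "y": 0.06, "z": 0.27, "yaw": 0}]}}

```text
time_s: 8.82
ee_pos: [0.5667, 0.0282, 0.2397]
ee_rot: [0.004, 0.997, 0.078, -0.011]
ft_force: [-3.3, -2.7, -9.2]
opening: 0.0331
```

>>> {"method": "apply_moves", "body": {"motion": [{"x": 0.42, "y": 0.06, "z": 0.24, "yaw": 0}, {"x": 0.44, "y": 0.07, "z": 0.19, "yaw": 0}, {"x": 0.45, "y": 0.07, "z": 0.14, "yaw": 0}, {"x": 0.46, "y": 0.07, "z": 0.1, "yaw": 0}, {"x": 0.47, "y": 0.07, "z": 0.05, "yaw": 0}, {"x": 0.47, "y": 0.07, "z": 0, "yaw": 0}]}}

```text
time_s: 9.57
ee_pos: [0.6443, 0.0398, 0.2629]
ee_rot: [0.004, 0.997, 0.077, -0.023]
ft_force: [-6.4, -3.2, -4.9]
opening: 0.0329
```

>>> {"method": "apply_moves", "body": {"motion": [{"x": 0.47, "y": 0.07, "z": -0.02, "yaw": 0}, {"x": 0.47, "y": 0.07, "z": -0.06, "yaw": 0}, {"x": 0.35, "y": 0.05, "z": -0.09, "yaw": 0}, {"x": 0, "y": 0, "z": 0, "yaw": 0}]}}

```text
time_s: 10.07
ee_pos: [0.6813, 0.0454, 0.2588]
ee_rot: [0.004, 0.997, 0.076, -0.03]
ft_force: [-0.6, -1.4, -6.6]
opening: 0.0328
```

>>> {"method": "apply_moves", "body": {"motion": [{"x": 0, "y": 0, "z": 0, "yaw": 0}, {"x": 0, "y": 0, "z": 0, "yaw": 0}, {"x": 0, "y": 0, "z": 0, "yaw": 0}, {"x": 0.03, "y": 0, "z": 0.6, "yaw": 0}, {"x": 0.03, "y": 0, "z": 1, "yaw": 0}, {"x": 0, "y": 0, "z": 1, "yaw": 0}, {"x": 0, "y": 0, "z": 1, "yaw": 0}], "gripper": 70}}

```text
time_s: 10.95
ee_pos: [0.6826, 0.0473, 0.374]
ee_rot: [0.003, 0.997, 0.078, -0.026]
ft_force: [0.9, -0.2, -0.3]
opening: 0.0598
```

```bash
python3 - <<'E'
from h import *
st(); snap('scene','s2')
import cv2
a=cv2.imread('pics/s2.png')[120:320,200:460]; cv2.imwrite('pics/s2c.png',cv2.resize(a,None,fx=3,fy=3,interpolation=cv2.INTER_CUBIC))
E
```

```text
{'time_s': 10.95, 'joints': [0.024, 0.502, 0.493, -0.011, 2.198, 1.433], 'ee_pos': [0.683, 0.047, 0.374], 'ee_rot': [0.003, 0.997, 0.078, -0.026], 'ft_force': [0.884, -0.224, -0.297], 'torque': [-0.036, 0.021, 0.047], 'opening': 0.06}
```

View pics/s2c.png

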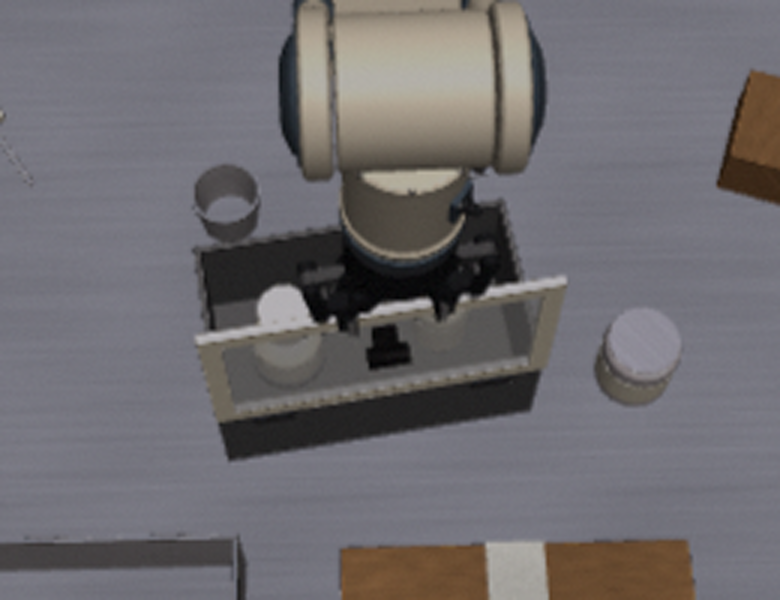

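The lid stands upright and everything else is undisturbed. I'll move above the cap and take a wrist look.

>>> {"method": "apply_moves", "body": {"motion": [{"x": -0.85, "y": -0.65, "z": 0, "yaw": 0}, {"x": -0.85, "y": -0.65, "z": 0, "yaw": 0}, {"x": -0.85, "y": -0.65, "z": 0, "yaw": 0}, {"x": -0.85, "y": -0.65, "z": 0, "yaw": 0}, {"x": -0.85, "y": -0.65, "z": 0, "yaw": 0}, {"x": 0, "y": 0, "z": -1, "yaw": 0}, {"x": 0, "y": 0, "z": -1, "yaw": 0}, {"x": 0, "y": 0, "z": -1, "yaw": 0}, {"x": 0, "y": 0, "z": -0.5, "yaw": 0}, {"x": 0, "y": 0, "z": 0, "yaw": 0}], "gripper": 75}}

```text
time_s: 12.25
ee_pos: [0.5498, -0.0517, 0.2784]
ee_rot: [0.005, 0.997, 0.078, -0.012]
ft_force: [0.3, -0.1, -0.3]
opening: 0.0642
```

```bash
python3 - <<'E'
from h import *
c=snap('wrist','w3'); st()
print(proj(c,(.5573,-.0499,.12)))
E
```

```text
{'time_s': 12.3, 'joints': [-0.146, -0.006, 1.26, -0.016, 1.909, 1.263], 'ee_pos': [0.55, -0.052, 0.279], 'ee_rot': [0.005, 0.997, 0.078, -0.012], 'ft_force': [0.956, -0.915, 0.434], 'torque': [-0.008, -0.066, -0.016], 'opening': 0.064}
(np.float64(314.95739103749713), np.float64(170.86163825580397))
```

View pics/w3.png

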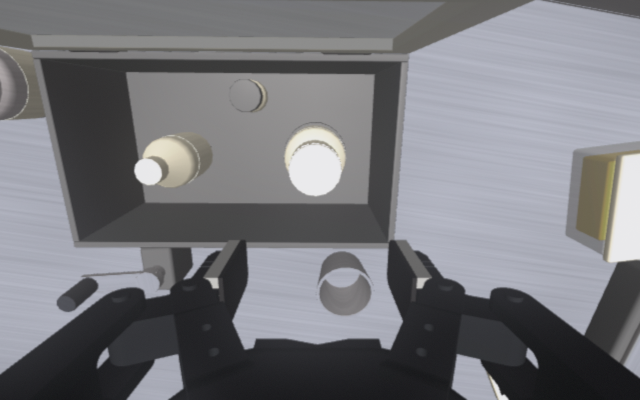

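The cap top at (316,168) is within 3 px of the prediction (315,171). I'll descend over it.

>>> {"method": "apply_moves", "body": {"motion": [{"x": 0.12, "y": 0.02, "z": -0.9, "yaw": 0}, {"x": 0.12, "y": 0.02, "z": -0.9, "yaw": 0}, {"x": 0.03, "y": 0.02, "z": -0.9, "yaw": 0}, {"x": 0, "y": 0, "z": -0.9, "yaw": 0}, {"x": 0, "y": 0, "z": -0.9, "yaw": 0}, {"x": 0, "y": 0, "z": -0.5, "yaw": 0}, {"x": 0, "y": 0, "z": 0, "yaw": 0}]}}

```text
time_s: 13.18
ee_pos: [0.5635, -0.0501, 0.1386]
ee_rot: [0.007, 0.997, 0.079, -0.001]
ft_force: [-0.6, -0.0, 0.4]
opening: 0.0639
```

>>> {"method": "apply_moves", "body": {"motion": [{"x": -0.18, "y": 0, "z": -0.5, "yaw": 0}, {"x": 0, "y": 0, "z": -0.5, "yaw": 0}, {"x": 0, "y": 0, "z": -0.2, "yaw": 0}, {"x": 0, "y": 0, "z": 0, "yaw": 0}]}}

```text
time_s: 13.68
ee_pos: [0.5589, -0.0503, 0.1033]
ee_rot: [0.008, 0.997, 0.079, 0.001]
ft_force: [-0.2, 0.5, 0.4]
opening: 0.0638
```

>>> {"method": "apply_moves", "body": {"motion": [{"x": 0, "y": 0, "z": 0, "yaw": 0}, {"x": 0, "y": 0, "z": 0, "yaw": 0}, {"x": 0, "y": 0, "z": 0, "yaw": 0}], "gripper": 0}}

```text
time_s: 14.05
ee_pos: [0.559, -0.0493, 0.1044]
ee_rot: [0.007, 0.997, 0.079, 0.001]
ft_force: [-1.7, 1.6, -1.6]
opening: 0.0467
```

Gripped at 47 mm. Now press down about 9 mm.

>>> {"method": "apply_moves", "body": {"motion": [{"x": 0, "y": 0, "z": -0.15, "yaw": 0}, {"x": 0, "y": 0, "z": -0.15, "yaw": 0}, {"x": 0, "y": 0, "z": -0.1, "yaw": 0}]}}

```text
time_s: 14.42
ee_pos: [0.5593, -0.0493, 0.0975]
ee_rot: [0.007, 0.997, 0.079, 0.003]
ft_force: [-6.4, 2.7, 12.1]
opening: 0.0467
```

Down 7 mm at 12 N, as specified. Twist while pressed.

>>> {"method": "apply_moves", "body": {"motion": [{"x": 0, "y": 0, "z": -0.08, "yaw": 0.6}, {"x": 0, "y": 0, "z": -0.06, "yaw": 0.8}, {"x": 0, "y": 0, "z": -0.06, "yaw": 0.8}, {"x": 0, "y": 0, "z": -0.06, "yaw": 0.8}]}}

```text
time_s: 14.92
ee_pos: [0.5603, -0.049, 0.0982]
ee_rot: [0.007, 0.957, 0.291, 0.007]
ft_force: [-5.3, 2.3, 9.1]
opening: 0.0464
```

>>> {"method": "apply_moves", "body": {"motion": [{"x": -0.02, "y": 0, "z": -0.15, "yaw": 0.8}, {"x": -0.02, "y": 0, "z": -0.12, "yaw": 0.8}, {"x": -0.02, "y": 0, "z": -0.12, "yaw": 0.8}, {"x": 0, "y": 0, "z": -0.12, "yaw": 0.8}]}}

```text
time_s: 15.42
ee_pos: [0.5603, -0.0483, 0.0954]
ee_rot: [0.007, 0.865, 0.502, 0.014]
ft_force: [-10.4, 3.1, 18.4]
opening: 0.0464
```

```bash
python3 - <<'E'
from h import *
st()
E
```

```text
{'time_s': 15.425, 'joints': [-0.15, -0.017, 1.596, 0.006, 1.533, 0.369], 'ee_pos': [0.56, -0.048, 0.095], 'ee_rot': [0.007, 0.865, 0.502, 0.014], 'ft_force': [-10.36, 3.13, 18.403], 'torque': [0.572, 1.994, -0.191], 'opening': 0.046}
```

Turned 51° and bottomed out. On to the stop at about 62°.

>>> {"method": "apply_moves", "body": {"motion": [{"x": 0, "y": 0, "z": -0.04, "yaw": 0.8}, {"x": 0, "y": 0, "z": -0.04, "yaw": 0.8}, {"x": 0, "y": 0, "z": -0.06, "yaw": 0.5}]}}

```text
time_s: 15.8
ee_pos: [0.5585, -0.0471, 0.0961]
ee_rot: [0.003, 0.78, 0.625, 0.014]
ft_force: [-3.5, 4.8, 10.6]
opening: 0.0468
```

```bash
python3 - <<'E'
from h import *
st()
E
```

```text
{'time_s': 15.8, 'joints': [-0.155, -0.018, 1.596, 0.017, 1.539, 0.065], 'ee_pos': [0.559, -0.047, 0.096], 'ee_rot': [0.003, 0.78, 0.625, 0.014], 'ft_force': [-3.494, 4.794, 10.632], 'torque': [0.755, 0.741, -1.545], 'opening': 0.047}
```

At the stop (resisting moment 1.5 N m, 68° of tool turn). I'll ease off the press and lift straight.

>>> {"method": "apply_moves", "body": {"motion": [{"x": 0, "y": 0, "z": 0.15, "yaw": -0.1}, {"x": 0, "y": 0, "z": 0.25, "yaw": 0}, {"x": 0, "y": 0, "z": 0.3, "yaw": 0}, {"x": 0, "y": 0, "z": 0.3, "yaw": 0}]}}

```text
time_s: 16.3
ee_pos: [0.5581, -0.0469, 0.1083]
ee_rot: [-0.001, 0.788, 0.616, 0.012]
ft_force: [13.7, 0.7, -27.1]
opening: 0.046
```

It resists at +4 mm with 27 N, so it's not free. I'll check the state before going further.

>>> {"method": "apply_moves", "body": {"motion": [{"x": 0, "y": 0, "z": -0.15, "yaw": 0}, {"x": 0, "y": 0, "z": -0.15, "yaw": 0}, {"x": 0, "y": 0, "z": -0.15, "yaw": 0}]}}

```text
time_s: 16.68
ee_pos: [0.5588, -0.047, 0.1036]
ee_rot: [0.001, 0.789, 0.614, 0.013]
ft_force: [-13.6, 4.4, 23.3]
opening: 0.0465
```

```bash
python3 - <<'E'
from h import *
st(); c=snap('wrist','w4')
a=cv2.imread('pics/w4.png')[150:400,150:490]; cv2.imwrite('pics/w4c.png',cv2.resize(a,None,fx=2.3,fy=2.3,interpolation=cv2.INTER_CUBIC))
E
```

```text
{'time_s': 16.675, 'joints': [-0.156, -0.017, 1.581, 0.019, 1.557, 0.094], 'ee_pos': [0.559, -0.047, 0.104], 'ee_rot': [0.001, 0.789, 0.614, 0.013], 'ft_force': [-13.636, 4.403, 23.331], 'torque': [0.684, 2.242, -0.728], 'opening': 0.047}
```

View pics/w4c.png

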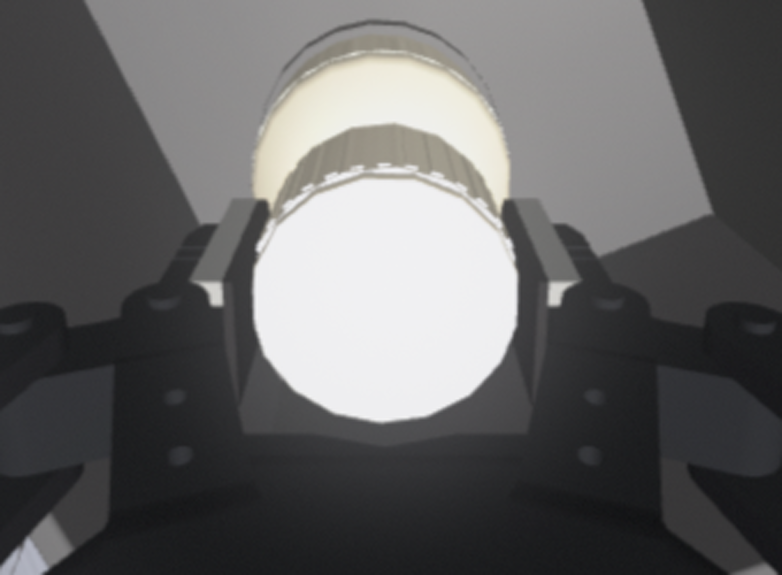

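The pads hold the cap near its top, and the tool seems to have slipped up on it. I'll open, regrip about 9 mm lower, then press and turn further, since the cap only turns anticlockwise.

>>> {"method": "apply_moves", "body": {"motion": [{"x": 0, "y": 0, "z": 0, "yaw": 0}, {"x": 0, "y": 0, "z": 0, "yaw": 0}, {"x": 0, "y": 0, "z": 0, "yaw": 0}, {"x": -0.03, "y": -0.07, "z": -0.15, "yaw": 0}, {"x": 0, "y": 0, "z": -0.15, "yaw": 0}, {"x": 0, "y": 0, "z": 0, "yaw": 0}], "gripper": 75}}

```text
time_s: 17.48
ee_pos: [0.5581, -0.0503, 0.0935]
ee_rot: [0.002, 0.79, 0.613, 0.013]
ft_force: [0.5, 0.3, -0.0]
opening: 0.0639
```

```bash
python3 - <<'E'
from h import *
st(); c=snap('wrist','w5')
p=proj(c,(.558,-.049,.120)); print(p,proj(c,(.558,-.049,.130)))
a=c['frame'].astype(int).min(2); m=(a>225).astype(np.uint8)
n,l,s,ce=cv2.connectedComponentsWithStats(m)
for i in range(1,n):
    if s[i][4]>800: print(s[i],ce[i])
print(atz(c,*p,.12),[np.round(proj(c,(.558+.024*np.cos(t),-.049+.024*np.sin(t),.12)),0) for t in (0,1.57,3.14,4.71)])
E
```

```text
{'time_s': 17.475, 'joints': [-0.161, -0.014, 1.597, 0.017, 1.538, 0.09], 'ee_pos': [0.558, -0.05, 0.093], 'ee_rot': [0.002, 0.79, 0.613, 0.013], 'ft_force': [0.478, 0.265, -0.03], 'torque': [-0.009, -0.023, 0.032], 'opening': 0.064}
(np.float64(318.5039090824013), np.float64(287.31533468325074)) (np.float64(319.16954588200116), np.float64(302.28256265915974))
[287 187  75  36 935] [327.37005348 199.56042781]
[  255   229   127   114 11144] [318.07537688 285.4264178 ]
[ 0.558 -0.049  0.12 ] [array([382., 272.]), array([302., 228.]), array([256., 302.]), array([334., 342.])]
```

The cap is at its normal height (predicted outline 256–382 px, measured 255–382) and well centred. Grip, press, then turn.

>>> {"method": "apply_moves", "body": {"motion": [{"x": 0, "y": 0, "z": 0, "yaw": 0}, {"x": 0, "y": 0, "z": 0, "yaw": 0}, {"x": 0, "y": 0, "z": 0, "yaw": 0}, {"x": 0, "y": 0, "z": -0.15, "yaw": 0}, {"x": 0, "y": 0, "z": -0.16, "yaw": 0}, {"x": 0, "y": 0, "z": -0.16, "yaw": 0}], "gripper": 0}}

```text
time_s: 18.27
ee_pos: [0.5587, -0.0504, 0.0851]
ee_rot: [0.003, 0.79, 0.613, 0.014]
ft_force: [-13.5, 0.9, 26.7]
opening: 0.0467
```

```bash
python3 - <<'E'
from h import *
st()
E
```

```text
{'time_s': 18.275, 'joints': [-0.16, -0.011, 1.609, 0.016, 1.519, 0.09], 'ee_pos': [0.559, -0.05, 0.085], 'ee_rot': [0.003, 0.79, 0.613, 0.014], 'ft_force': [-13.462, 0.853, 26.693], 'torque': [0.335, 1.988, -0.032], 'opening': 0.047}
```

>>> {"method": "apply_moves", "body": {"motion": [{"x": 0, "y": 0, "z": -0.1, "yaw": 0.4}, {"x": 0, "y": 0, "z": -0.1, "yaw": 0.4}]}}

```text
time_s: 18.52
ee_pos: [0.5586, -0.05, 0.0852]
ee_rot: [0.003, 0.754, 0.657, 0.015]
ft_force: [-10.2, 1.7, 16.9]
opening: 0.047
```

```bash
python3 - <<'E'
from h import *
st()
E
```

```text
{'time_s': 18.525, 'joints': [-0.162, -0.012, 1.61, 0.02, 1.519, -0.026], 'ee_pos': [0.559, -0.05, 0.085], 'ee_rot': [0.003, 0.754, 0.657, 0.015], 'ft_force': [-10.173, 1.749, 16.879], 'torque': [0.4, 1.951, -0.896], 'opening': 0.047}
```

>>> {"method": "apply_moves", "body": {"motion": [{"x": 0, "y": 0, "z": -0.08, "yaw": 0.5}, {"x": 0, "y": 0, "z": -0.08, "yaw": 0.5}]}}

```text
time_s: 18.77
ee_pos: [0.5584, -0.048, 0.0853]
ee_rot: [0.001, 0.706, 0.708, 0.018]
ft_force: [-6.0, 15.4, 14.3]
opening: 0.0466
```

```bash
python3 - <<'E'
from h import *
st()
E
```

```text
{'time_s': 18.775, 'joints': [-0.163, -0.012, 1.61, 0.028, 1.521, -0.167], 'ee_pos': [0.558, -0.048, 0.085], 'ee_rot': [0.001, 0.706, 0.708, 0.018], 'ft_force': [-6.0, 15.428, 14.262], 'torque': [2.22, 1.209, -0.957], 'opening': 0.047}
```

>>> {"method": "apply_moves", "body": {"motion": [{"x": 0, "y": -0.06, "z": 0.12, "yaw": 0.2}, {"x": 0, "y": 0, "z": 0.2, "yaw": 0.1}, {"x": 0, "y": 0, "z": 0.2, "yaw": 0.1}]}}

```text
time_s: 19.15
ee_pos: [0.5577, -0.0471, 0.0894]
ee_rot: [-0.004, 0.688, 0.726, 0.019]
ft_force: [6.5, 1.9, -9.2]
opening: 0.0473
```

```bash
python3 - <<'E'
from h import *
st()
E
```

```text
{'time_s': 19.15, 'joints': [-0.166, -0.009, 1.599, 0.036, 1.537, -0.221], 'ee_pos': [0.558, -0.047, 0.089], 'ee_rot': [-0.004, 0.688, 0.726, 0.019], 'ft_force': [6.484, 1.89, -9.171], 'torque': [0.345, -0.833, -1.446], 'opening': 0.047}
```

The cap is blocked about 4 mm down, so it's under its ramps. The tool drifted 3 mm sideways while twisting, which may be binding it. I'll release, recentre at y = −0.049 (from the first closing) and regrip with the jaws along x.

>>> {"method": "apply_moves", "body": {"motion": [{"x": 0, "y": 0, "z": 0, "yaw": 0}, {"x": 0, "y": 0, "z": 0, "yaw": 0}, {"x": 0, "y": 0, "z": 0, "yaw": 0}, {"x": 0, "y": -0.07, "z": 0, "yaw": 0}, {"x": 0, "y": 0, "z": 0, "yaw": 0}], "gripper": 75}}

```text
time_s: 19.77
ee_pos: [0.5577, -0.0495, 0.0893]
ee_rot: [-0.004, 0.688, 0.726, 0.019]
ft_force: [-1.1, 0.4, -0.2]
opening: 0.064
```

```bash
python3 - <<'E'
from h import *
st(); c=snap('wrist','w6'); cv2.imwrite('pics/w6c.png',cv2.resize(cv2.imread('pics/w6.png')[150:400,150:490],None,fx=2.3,fy=2.3,interpolation=cv2.INTER_CUBIC))
a=c['frame'].astype(int).min(2); m=(a>225).astype(np.uint8)
n,l,s,ce=cv2.connectedComponentsWithStats(m)
for i in range(1,n):
    if s[i][4]>3000: print(s[i],ce[i],[atz(c,*ce[i],z) for z in(.116,.12)])
E
```

```text
{'time_s': 19.775, 'joints': [-0.17, -0.008, 1.599, 0.035, 1.537, -0.225], 'ee_pos': [0.558, -0.05, 0.089], 'ee_rot': [-0.004, 0.688, 0.726, 0.019], 'ft_force': [-1.135, 0.449, -0.211], 'torque': [0.008, -0.02, -0.013], 'opening': 0.064}
[  254   241   142   103 11474] [325.57878682 294.93053861] [array([ 0.55979097, -0.05135559,  0.116     ]), array([ 0.55946752, -0.04908176,  0.12      ])]
```

View pics/w6c.png

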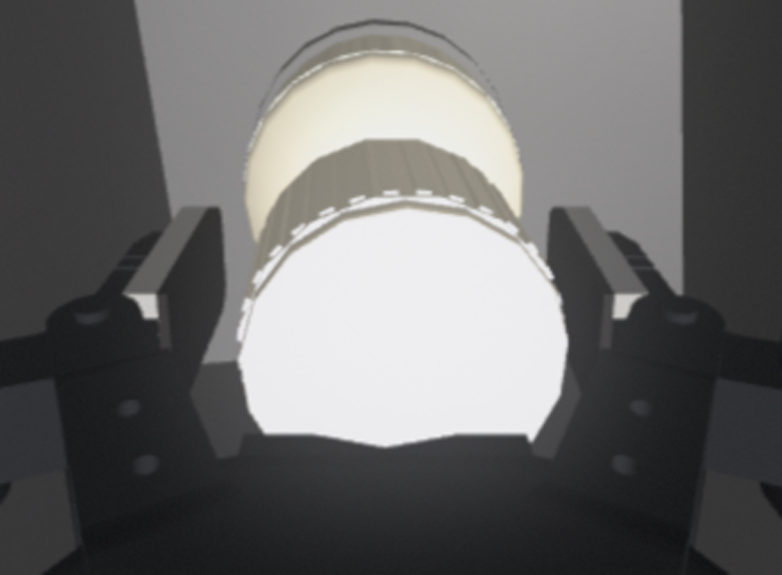

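In this crop the cap's top has grown (142 px against about 130 px expected) and sits off the bottle's axis, toward (403,330). So the cap is unlocked, has sprung up about 10 mm and may lean a little. I'll raise the open gripper and fit the top disc's pose.

>>> {"method": "apply_moves", "body": {"motion": [{"x": 0, "y": 0, "z": 0.4, "yaw": 0}, {"x": 0, "y": 0, "z": 0.6, "yaw": 0}, {"x": 0, "y": 0, "z": 0.8, "yaw": 0}, {"x": 0, "y": 0, "z": 0, "yaw": 0}]}}

```text
time_s: 20.32
ee_pos: [0.5583, -0.0495, 0.149]
ee_rot: [-0.003, 0.688, 0.726, 0.02]
ft_force: [0.5, 1.0, 0.6]
opening: 0.064
```

```bash
cat > fit.py <<'E'
from h import *
from scipy.optimize import least_squares
def fit(c,r=.0235,thr=215):
    m=(c['frame'].astype(int).min(2)>thr).astype(np.uint8)
    cs,_=cv2.findContours(m,cv2.RETR_EXTERNAL,cv2.CHAIN_APPROX_NONE)
    k=max(cs,key=cv2.contourArea); print('bbox',cv2.boundingRect(k)); k=k[:,0].astype(float)
    K=np.array([[c['f'],0,c['cx']],[0,c['f'],c['cy']],[0,0,1]])
    def res(p): # rays to disc plane, radial residual
        n=np.array([p[3],p[4],1]); n/=np.linalg.norm(n); C=np.array(p[:3])
        d=(c['R'].T@np.linalg.inv(K)@np.c_[k,np.ones(len(k))].T).T; o=-c['R'].T@c['t']
        X=o+d*(((C-o)@n)/(d@n))[:,None]; return (np.linalg.norm(X-C,axis=1)-r)*1000
    s=least_squares(res,[.558,-.05,.13,0,0],x_scale=[.01,.01,.01,.1,.1],loss='soft_l1',f_scale=.4)
    print('C',s.x[:3].round(4),'tilt deg',np.degrees(s.x[3:]).round(1),'rms mm',np.median(abs(res(s.x))).round(2))
E
python3 - <<'E'
from fit import *
st(); c=snap('wrist','w7')
for r in(.023,.024): fit(c,r)
E
```

```text
{'time_s': 20.325, 'joints': [-0.17, -0.032, 1.516, 0.035, 1.64, -0.222], 'ee_pos': [0.558, -0.05, 0.149], 'ee_rot': [-0.003, 0.688, 0.726, 0.02], 'ft_force': [0.479, 1.003, 0.551], 'torque': [-0.017, 0.005, -0.025], 'opening': 0.064}
bbox (270, 162, 96, 123)
C [ 0.5589 -0.0369  0.1477] tilt deg [23.1 14.5] rms mm 1.9
bbox (270, 162, 96, 123)
C [ 0.5562 -0.0402  0.1407] tilt deg [-26.    7.8] rms mm 1.38
```

View pics/w7.png

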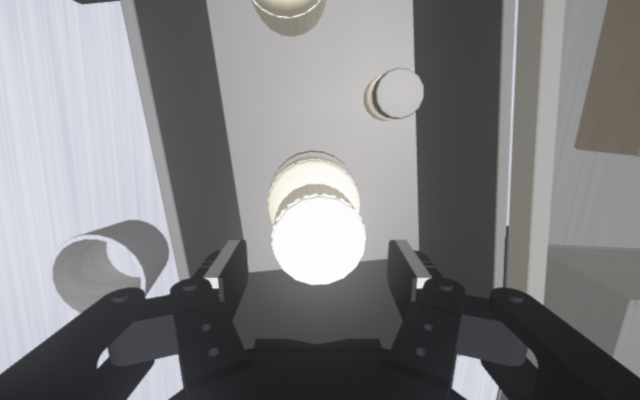

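The cap top is at (319,240), about 92 px wide. The threshold merged in the bottle's shoulder, so I'll refit with a stricter one.

```bash
python3 - <<'E'
from fit import *
c=load('w7'); c['frame']=cv2.imread('pics/w7.png')[:,:,::-1]
for r in(.0235,.024): fit(c,r,245); fit(c,r,252)
for z in (.116,.12,.125,.13): 
  q=[proj(c,(.559+.024*np.cos(t),-.05+.024*np.sin(t),z)) for t in np.arange(0,6.3,.1)]; q=np.array(q); print(z,q.min(0).round(),q.max(0).round())
E
```

```text
bbox (272, 198, 93, 86)
C [ 0.5594 -0.0494  0.1268] tilt deg [ 3.5 -2.1] rms mm 0.17
bbox (274, 199, 90, 84)
C [ 0.5597 -0.0513  0.1215] tilt deg [ 3.1 -0.9] rms mm 0.13
bbox (272, 198, 93, 86)
C [ 0.5595 -0.0506  0.1235] tilt deg [ 3.5 -2.1] rms mm 0.17
bbox (274, 199, 90, 84)
C [ 0.5598 -0.0526  0.118 ] tilt deg [ 3.1 -0.9] rms mm 0.13
0.116 [274. 193.] [362. 276.]
0.12 [273. 195.] [363. 280.]
0.125 [272. 197.] [364. 284.]
0.13 [271. 199.] [366. 289.]
```

```bash
python3 - <<'E'
from fit import *
for n in('w3','w5','w6'):
  c=load(n); c['frame']=cv2.imread('pics/%s.png'%n)[:,:,::-1]; print(n); fit(c,.024,245); fit(c,.024,252); fit(c,.024,235)
E
```

```text
w3Traceback (most recent call last):
  File "<stdin>", line 3, in <module>
  File "fit.py", line 6, in fit
    k=max(cs,key=cv2.contourArea); print('bbox',cv2.boundingRect(k)); k=k[:,0].astype(float)
ValueError: max() iterable argument is empty
```

```bash
python3 - <<'E'
from fit import *
for n,ts in(('w3',(225,235)),('w5',(225,232)),('w6',(225,232))):
  c=load(n); c['frame']=cv2.imread('pics/%s.png'%n)[:,:,::-1]; print(n,c['frame'].min(2).max())
  for t in ts:
    try: fit(c,.024,t)
    except Exception as e: print(t,e)
E
```

```text
w3 235
bbox (610, 155, 30, 107)
C [ 0.6238 -0.045   0.4332] tilt deg [  1.8 289.2] rms mm 0.0
235 max() iterable argument is empty
w5 238
bbox (255, 229, 127, 114)
C [ 0.5572 -0.0522  0.1147] tilt deg [ 0.3 -0.1] rms mm 0.12
bbox (256, 229, 125, 113)
C [ 0.5572 -0.0525  0.114 ] tilt deg [-0.2 -0.4] rms mm 0.11
w6 238
bbox (254, 241, 142, 103)
C [ 0.5593 -0.048   0.1247] tilt deg [  1.1 -17.2] rms mm 0.97
bbox (255, 242, 141, 101)
C [ 0.5593 -0.0482  0.1243] tilt deg [  1.3 -17.9] rms mm 0.93
```

Earlier (w5) the cap sat about 4–6 mm down, under its ramps. Now it's 6–9 mm higher with a 3° lean along x, so it's free. Jaws along x will straighten that lean. Regrip and lift.

>>> {"method": "apply_moves", "body": {"motion": [{"x": 0.02, "y": -0.02, "z": -0.5, "yaw": 0}, {"x": 0, "y": -0.02, "z": -0.5, "yaw": 0}, {"x": 0, "y": 0, "z": -0.4, "yaw": 0}, {"x": 0, "y": 0, "z": -0.25, "yaw": 0}, {"x": 0, "y": 0, "z": 0, "yaw": 0}]}}

```text
time_s: 21.0
ee_pos: [0.5557, -0.0503, 0.089]
ee_rot: [-0.007, 0.688, 0.726, 0.016]
ft_force: [0.2, -0.5, 0.3]
opening: 0.0638
```

>>> {"method": "apply_moves", "body": {"motion": [{"x": 0, "y": 0, "z": 0, "yaw": 0}, {"x": 0, "y": 0, "z": 0, "yaw": 0}, {"x": 0, "y": 0, "z": 0, "yaw": 0}, {"x": 0, "y": 0, "z": 0, "yaw": 0}], "gripper": 0}}

```text
time_s: 21.5
ee_pos: [0.5582, -0.05, 0.0919]
ee_rot: [-0.004, 0.687, 0.726, 0.019]
ft_force: [-0.4, 0.5, -0.1]
opening: 0.0476
```

>>> {"method": "apply_moves", "body": {"motion": [{"x": 0, "y": 0, "z": 0.15, "yaw": 0}, {"x": 0, "y": 0, "z": 0.2, "yaw": 0}, {"x": 0, "y": 0, "z": 0.25, "yaw": 0}]}}

```text
time_s: 21.88
ee_pos: [0.5577, -0.0501, 0.1102]
ee_rot: [-0.005, 0.688, 0.726, 0.019]
ft_force: [0.6, -0.1, -0.6]
opening: 0.0473
```

Lifting freely. Continue to about 10 cm above.

>>> {"method": "apply_moves", "body": {"motion": [{"x": 0, "y": 0, "z": 0.4, "yaw": 0}, {"x": 0, "y": 0, "z": 0.5, "yaw": 0}, {"x": 0, "y": 0, "z": 0.5, "yaw": 0}, {"x": 0, "y": 0, "z": 0.5, "yaw": 0}, {"x": 0, "y": 0, "z": 0.5, "yaw": 0}, {"x": 0, "y": 0, "z": 0.5, "yaw": 0}, {"x": 0, "y": 0, "z": 0.2, "yaw": 0}, {"x": 0, "y": 0, "z": 0, "yaw": 0}, {"x": 0, "y": 0, "z": 0, "yaw": 0}]}}

```text
time_s: 23.0
ee_pos: [0.5582, -0.0502, 0.2122]
ee_rot: [-0.004, 0.688, 0.726, 0.02]
ft_force: [-0.1, -0.3, -0.3]
opening: 0.047
```

```bash
python3 - <<'E'
from fit import *
st(); c=snap('wrist','w8')
for t in (215,225,232):
    try: fit(c,.024,t)
    except Exception as e: print(e)
snap('scene','s3'); b=cv2.imread('pics/s3.png')[120:290,220:430]; a=cv2.imread('pics/w8.png')
b=cv2.resize(b,None,fx=2.3,fy=2.3); a=cv2.resize(a[100:400,170:470],(391,391))
cv2.imwrite('pics/fin.png',np.hstack([b[:391,:409],a]))
E
```

```text
{'time_s': 23.0, 'joints': [-0.172, -0.036, 1.408, 0.037, 1.754, -0.219], 'ee_pos': [0.558, -0.05, 0.212], 'ee_rot': [-0.004, 0.688, 0.726, 0.02], 'ft_force': [-0.086, -0.332, -0.312], 'torque': [-0.037, -0.038, -0.006], 'opening': 0.047}
bbox (249, 237, 139, 107)
C [0.5567 0.0057 0.3712] tilt deg [-20.6 281.5] rms mm 0.0
bbox (249, 237, 139, 107)
C [0.5372 0.013  0.3289] tilt deg [-20.7 272.8] rms mm 0.0
bbox (250, 238, 138, 105)
C [0.5452 0.0662 0.4555] tilt deg [-15.1 155.8] rms mm 0.7
```

View pics/fin.png

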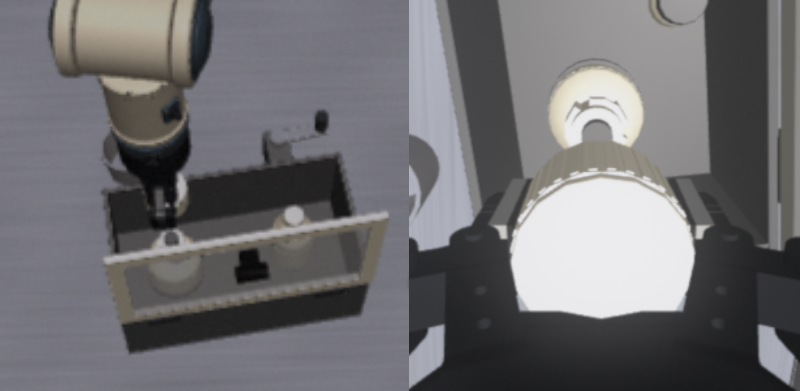

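The cap is off; the bare neck with its grey plug shows at about (597,115) in the right half. I'll check the held cap's height and tilt from its unclipped outline.

```bash
sed -i 's/k=k\[:,0\].astype(float)/k=k[:,0].astype(float); k=k[k[:,1]<vmax]/; s/thr=215)/thr=215,vmax=999,z0=.13)/; s/-.05,.13,0,0/-.05,z0,0,0/' fit.py
python3 - <<'E'
from fit import *
c=load('w8'); c['frame']=cv2.imread('pics/w8.png')[:,:,::-1]
for r in (.0235,.024):
  for t in (225,232): fit(c,r,t,332,.245)
for z in (.235,.24,.245,.25,.255): 
  q=np.array([proj(c,(.558+.024*np.cos(a),-.05+.024*np.sin(a),z)) for a in np.arange(0,6.3,.1)]); print(z,q.min(0).round(),q.max(0).round())
E
```

```text
bbox (249, 237, 139, 107)
C [ 0.5574 -0.0501  0.2474] tilt deg [ 1.4 -0.6] rms mm 0.12
bbox (250, 238, 138, 105)
C [ 0.5575 -0.0507  0.2462] tilt deg [ 1.2 -0.7] rms mm 0.12
bbox (249, 237, 139, 107)
C [ 0.5576 -0.0513  0.2452] tilt deg [ 1.4 -0.6] rms mm 0.12
bbox (250, 238, 138, 105)
C [ 0.5576 -0.052   0.244 ] tilt deg [ 1.2 -0.7] rms mm 0.12
0.235 [256. 224.] [382. 340.]
0.24 [254. 229.] [385. 348.]
0.245 [252. 233.] [389. 358.]
0.25 [249. 239.] [392. 368.]
0.255 [246. 244.] [396. 378.]
```

The cap is level to about 1.4° and centred, with its rim at z ≈ 0.212 m, about 105 mm above the neck top. I'll lower it slightly, settle and hand in.

>>> {"method": "apply_moves", "body": {"motion": [{"x": 0, "y": 0, "z": -0.12, "yaw": 0}, {"x": 0, "y": 0, "z": -0.1, "yaw": 0}, {"x": 0, "y": 0, "z": 0, "yaw": 0}, {"x": 0, "y": 0, "z": 0, "yaw": 0}, {"x": 0, "y": 0, "z": 0, "yaw": 0}, {"x": 0, "y": 0, "z": 0, "yaw": 0}]}}

```text
time_s: 23.85
ee_pos: [0.5577, -0.0501, 0.2036]
ee_rot: [-0.005, 0.688, 0.726, 0.019]
ft_force: [-0.1, -0.2, 0.3]
opening: 0.0472
```

```bash
python3 - <<'E'
from h import *
st(); print(ctrl.hand_in())
E
```

```text
{'time_s': 23.85, 'joints': [-0.172, -0.035, 1.423, 0.037, 1.741, -0.22], 'ee_pos': [0.558, -0.05, 0.204], 'ee_rot': [-0.005, 0.688, 0.726, 0.019], 'ft_force': [-0.141, -0.177, 0.312], 'torque': [-0.049, 0.014, -0.04], 'opening': 0.047}
the job is handed in; nothing more can be done
None
```

The job is handed in at 23.9 s of the 58 s allowed. The latch is swung clear, the lid stands open, and the cap is off and held above its bottle. `hand_in` gives no verdict.

- **Latch and lid:** I turned the latch to about 1.65 rad and raised the lid to about 1.6 rad. Both figures are worked out from the tool path. The last scene picture shows the latch clear and the lid standing.
- **Cap:** The first lift failed: the cap held with 27 N because it was still under its ramps and the tool had slipped on it. I regripped lower, then pressed and turned further to a firm stop. A second lift was also held (9 N). When I opened the fingers the cap sprang up free with a lean of about 3°, so I regripped it centred and it lifted with no resistance.
- **Turn angle:** The tool turned 84° in all, part of it slip. I never measured the cap's own angle.
- **Final hold:** The cap's tilt measured about 1.4°, with its centre within 2 mm of the bottle's axis. After a last 9 mm lowering, its rim is about 97 mm above the neck top by calculation. The gripper opening is 47 mm and the outside force is under 0.4 N, so it touches nothing.
- **Other objects:** I saw nothing disturbed in the pictures I looked at. I did not measure their positions again at the end.

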